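Turn the recipe leaf and weigh it open

ROBOT

A 6-joint arm with a two-finger parallel gripper is mounted at the origin on the work surface. World frame = base frame: x ahead of the robot, y to its left, z up, the work surface at z = 0. Lengths are in m, angles in rad, forces in N, time in s.
With the tool pointing down it reaches from about 0.225 to 0.875 m from the base axis. Payload 3.4 kg.
Tool frame: the origin (TCP) lies between the finger pads; the fingertips stand 25 mm ahead of it and the grasp point (between the pads) lies 6 mm ahead of it; z points along the fingers, x is the direction in which the jaws open and shut, and the axes are right-handed (so a half turn about z gives the same grasp; the last joint's range is limited). The gripper opens to 85 mm and grips with 20 to 120 N. Pads are 22 mm wide; open, the fingers measure 114 mm over their backs; the gripper's body (76 mm by 85 mm) begins 54 mm behind the grasp point. The pads swing forward as they close: fully open they stand 13 mm farther back than shut.
Start: joints at [-1.235, 0.276, 1.505, -0, 1.361, -0.121], TCP at [0.254, -0.516, 0.256] pointing down, gripper open.
Joint ranges: [-2.89, 2.89], [-0.75, 2.08], [0.22, 2.7], [-1.18, 4.32], [0.11, 2.71], [-2.7, 2.7]. Speed limits (rad/s): [2.57, 2.57, 3.14, 3.14, 3.14, 3.14].

INTERFACE

Orientations are given as a rotation vector (axis times angle).
In Python, from cell import get_obs, snapshot, get_calibration, hand_in gives the robot as it stands.
- The arm moves only by the tool send_rows, never from a script. Its argument "deltas" is a list of rows, each an object of numbers: "tx", "ty", "tz": the shift along the world's x, y, z in mm; "wx", "wy", "wz": the turn, a rotation vector about the world's x, y, z in degrees. In form: [{"tx": .., "ty": .., "tz": .., "wx": .., "wy": .., "wz": ..}, ...]. A call has 1 to 20 rows; each row shifts and turns the commanded pose from where the row before left it; what a row does not reach is not made up. A row lasts 1/12 s, in which the tool goes at most 41.7 mm and 7.16 degrees, less where a joint would pass 70% of its speed; a pose out of reach is approached as far as the arm can. A call with a gripper value outside its range is refused whole. "gripper" is the opening, from 0 (shut) to 1 (fully open), set as the call begins (left out, the last holds). The fingers move at their own pace and stop on an object; "force" is the grip in N (left out, the last holds). Time passes only in rows, so rows that do not move let the fingers close. It gives the time, the measured TCP pose, the force and the opening at its end, in the units of the state.
- get_obs(): the state, without advancing time (a new reading comes with each control period).
- snapshot(name): name is "scene" or "top"; returns the picture (480x640x3 uint8, red, green, blue); there is no depth.
- get_calibration(name): a dict with "mtx" (3x3 intrinsics, pixels), "eye" and "attitude" of the camera in the world. Camera axes: x right, y down, z forward; pixel columns grow to the right and rows downward; lengths in m; the calibration is good to about 2 mm. A picture is of the moment at which its call begins. get_calibration takes no time and is no camera call.
- hand_in(): hands the job in, once; it reports no verdict.
The state is a dict: "time_s": time; "joints": joint angles; "dq": joint speeds; "tau": joint torques, N m; "tcp_pos": TCP position; "tool_rot": TCP orientation; "force": force on the tool from outside, world axes, zero at the start; "moment": the same for the moment, N m; "gripper_width": finger opening in m.
Only numpy, scipy, OpenCV 4.12 (cv2) and the standard library are available. Lean on these libraries where they do the work, as an engineer would, in place of code of your own. Each camera call takes 0.05 s, during which the arm holds its last target.

TASK

Turn the recipe binder's stiff leaf by its orange tab right over the rings, so that it lies flat on the other side with its green-printed face up. Then lay the grey sharpening stone flat on the middle of the turned leaf, set down gently, so that it keeps the page open; leave the other things on the table where they are.

Things in the scene. Friction and masses are not known exactly. Their poses are not given: they have to be found in the camera images.
- binder: Open blue ring binder on the table, fixed, 310 mm across (its y), 160 mm along its spine (its x). Origin: at table height under the spine's middle; z up. Fixed page stacks lie on both sides, tops 25.5 mm above the table. The centre line of its three steel rings (radius 18 mm, tops 50 mm high) runs along x, 30 mm above the origin: the leaf turns about it.
- leaf (a joint): Angle of the stiff leaf about the rings' centre line, rad. 0: flat on the binder's -y side, red-printed face up (the start). Grows as the tab is lifted and carried over. 3.14: flat on the binder's +y side, green-printed face up. Stops at both ends; turns freely with slight friction and falls to the nearer side when let go.
- leaf_tab (a point): Where to hold the leaf's orange tab, 172 mm from the rings' centre line, 30 mm above the table when flat. The tab is 28 mm wide (along the rings), 6 mm thick, and sticks out 37 mm past the leaf's outer edge and past the covers, over bare table; this point is 22 mm from the leaf's edge. Axes turn with the leaf: x along the rings, y towards the rings, z up at the start, down once turned.
- leaf_mid (a point): Centre of the leaf's board, 81.5 mm from the rings' centre line, 30 mm above the table when flat on either side. Yellow-edged plate, 140 mm along the rings (x), 137 mm across (y), 5 mm thick, about 90 g. White faces with a disc and bars, red on one face, green on the other. Same axes as leaf_tab.
- stone_center (a point): Centre of the two-tone grey sharpening stone, a loose block 120 mm long (its x), 45 mm wide (its y), 28 mm thick (its z), about 0.35 kg, lying flat on the table left or right of the binder; this point is 14 mm above what it lies on.
- keeper_center (a point): Centre of the closed plastic food keeper, white with green lid, 136 x 96 x 60 mm, loose, on the opposite side of the binder from the stone. A bystander. This point is 30 mm above the table.
- mortar: Grey stone mortar, 140 mm across, 85 mm high, loose bystander beyond the binder; origin under its centre.
- plate_low: Lower of two stacked enamel plates, white, 180 mm across, 20 mm high; bystander, origin under its centre.
- plate_top: Upper enamel plate, blue, 160 mm across, 20 mm high; bystander, origin under its centre.
- spoon: Steel spoon, 190 mm long, lying along its x; bystander.
- mug: Green enamel mug, 80 mm across, 80 mm high; bystander, origin under its centre.
- tin: Closed tin with a yellow band, 72 mm across, 80 mm high; bystander, origin under its centre.
Mind the look-alikes: they are no part of the job. Of the things that look like the part that bears stone_center, take the one that is farthest to the robot's left at the start.

How it is judged:
On the way:
1. the leaf is turned over the rings and lies on the other side, the stone not yet on it (value of joint leaf above 3 rad and contact force between stone and binder below 0.1 N), for 0.2 s.
At the end, for the whole second after the job is handed in: The leaf lies turned over on the binder's +y side (joint above 3.0 rad). The stone lies at rest on it, on a broad face (within 0.14 rad of level), its weight on the leaf (over 1.5 N), its centre within 45 mm of the leaf's centre along each of the leaf's two directions (value of joint leaf above 3 rad and x of stone_center in the frame of leaf_mid between -0.045 and 0.045 m and y of stone_center in the frame of leaf_mid between -0.045 and 0.045 m and (angle between stone_center's own z axis and vertical below 0.14 rad or angle between stone_center's own z axis and vertical above 3 rad) and contact force between stone and binder above 1.5 N and distance between stone_center and leaf_mid below 0.07 m and linear speed of stone below 0.02 m/s); the robot touches nothing.
It fails at once if the stone is banged on the leaf or binder (over 60 N) (contact force between stone and binder above 60 N).
It fails at once if a bystander (food keeper, mortar, plates, spoon, mug, tin) is moved more than 30 mm (distance of any of keeper_center, mortar, plate_low, plate_top, spoon, mug, tin from where it was at the start of the episode above 0.03 m).
It also fails if it takes over 62 s, if anything falls off the work surface, if the arm or the gripper's body presses on something with over 40 N, if the wrist force passes 120 N, or if a joint passes its speed limit or range.

## Working session

There is one attempt and no reset: what is moved stays moved. The work goes in short steps, Python scripts to look and compute and a tool call to move; the robot and the scene stay as the last step left them, time stands still between calls to the robot, and variables do not carry over. Pictures are saved under pics/ and viewed, and the job is handed in when it is done.

Besides the shell and the picture viewer there is one more tool, called after "Emit:" by a JSON object that holds its "method" and its "body", one argument or row to a line. send_rows: Moves the arm, as the interface text tells. Its arguments: {"type":"object","properties":{"deltas":{"type":"array","items":{"type":"object","properties":{"tx":{"type":"number"},"ty":{"type":"number"},"tz":{"type":"number"},"wx":{"type":"number"},"wy":{"type":"number"},"wz":{"type":"number"}}}},"gripper":{"type":"number"},"force":{"type":"number"}},"required":["deltas"]}

```bash
mkdir -p pics; python3 - <<'E'
from cell import *
import cv2
for n in("scene","top"):
    im=snapshot(n); cv2.imwrite(f"pics/{n}0.png",im[:,:,::-1]); print(n,get_calibration(n))
print(get_obs())
E
```

```text
scene {'mtx': array([[585.1333586 ,   0.        , 324.74833933],
       [  0.        , 585.1333586 , 230.57430106],
       [  0.        ,   0.        ,   1.        ]]), 'eye': array([1.28299435, 1.07987352, 1.11794654]), 'attitude': array([-0.73467275, -2.52267021,  1.18212097])}
top {'mtx': array([[518.18243646,   0.        , 323.0505552 ],
       [  0.        , 518.18243646, 251.075424  ],
       [  0.        ,   0.        ,   1.        ]]), 'eye': array([ 0.45486692, -0.00916982,  1.51732469]), 'attitude': array([-2.1881261 ,  2.18968875, -0.0676731 ])}
{'time_s': 0.1, 'joints': array([-1.23497414e+00,  2.76509158e-01,  1.50598819e+00, -4.47904932e-06,
        1.36072692e+00, -1.21009388e-01]), 'dq': array([ 0.00216713, -0.00180724, -0.0025018 , -0.0003229 , -0.00050308,
       -0.00150686]), 'tau': array([ 1.33229085e-03, -4.17698514e+01, -2.46405190e+01, -3.14495480e-05,
        5.75111408e-03, -1.20687997e-05]), 'tcp_pos': array([ 0.25348183, -0.51563052,  0.25554639]), 'tool_rot': array([-2.66588845e+00,  1.66019019e+00,  1.99976596e-03]), 'force': array([ 0.59886829, -0.17282344, -0.11966715]), 'moment': array([-0.06073725, -0.0114082 ,  0.00108962]), 'gripper_width': 0.08515922975060114}
```

View pics/top0.png

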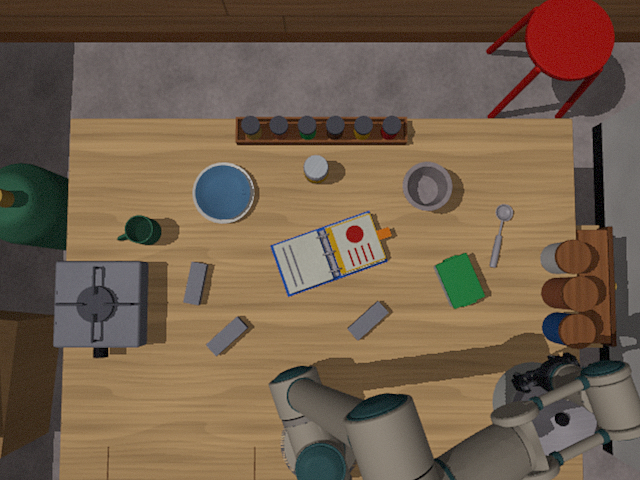

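View pics/scene0.png

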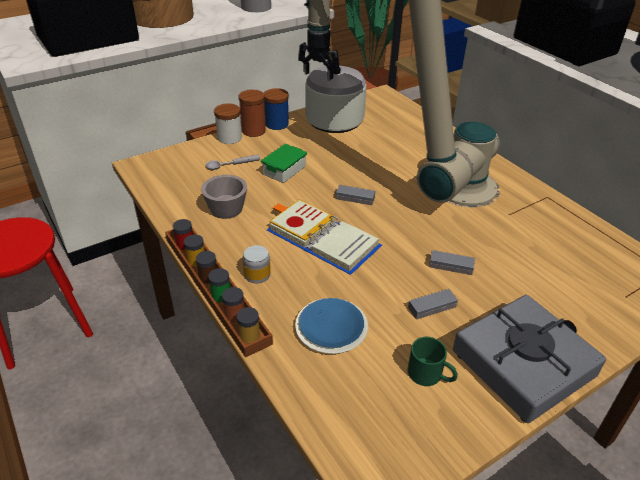

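Top view, up is +x and left is +y. The stone candidates are grey blocks at (196,283), (227,335) and (370,320), and the farthest to the robot's left is (196,283). The tab is orange at about (387,233), on the binder's right (-y) side. Next I'll measure and check close crops.

```bash
cat > h.py <<'E'
import numpy as np, cv2
from scipy.spatial.transform import Rotation as R
from cell import *
def ray(n,uv,z):
    c=get_calibration(n); d=R.from_rotvec(c['attitude']).as_matrix()@np.linalg.inv(c['mtx'])@np.array([uv[0],uv[1],1.])
    e=c['eye']; return e+d*(z-e[2])/d[2]
def proj(n,P):
    c=get_calibration(n); p=c['mtx']@(R.from_rotvec(c['attitude']).as_matrix().T@(np.array(P)-c['eye'])); return p[:2]/p[2]
def mask(im,lo,hi,box):
    h=cv2.cvtColor(im,cv2.COLOR_RGB2HSV); m=cv2.inRange(h,np.array(lo),np.array(hi)); k=np.zeros_like(m); x0,y0,x1,y1=box; k[y0:y1,x0:x1]=m[y0:y1,x0:x1]; return k
def big(m):
    cs,_=cv2.findContours(m,cv2.RETR_EXTERNAL,cv2.CHAIN_APPROX_NONE); return max(cs,key=cv2.contourArea)
E
python3 - <<'E'
from h import *
im=cv2.imread("pics/top0.png")[:,:,::-1].copy()
def rep(nm,c,z):
    r=cv2.minAreaRect(c); b=cv2.boxPoints(r); w=np.array([ray("top",p,z)[:2] for p in b])
    M=cv2.moments(c); ce=ray("top",(M['m10']/M['m00'],M['m01']/M['m00']),z)
    e=[w[1]-w[0],w[2]-w[1]]; 
    print(nm,r,'ctr',w.mean(0).round(4),ce.round(4),[(round(np.linalg.norm(v),4),round(np.degrees(np.arctan2(v[1],v[0])),1)) for v in e])
rep("tab",big(mask(im,(8,180,150),(18,255,255),(370,215,405,250))),.033)
rep("blue",big(mask(im,(100,120,60),(125,255,255),(262,200,400,300))),.01)
rep("yel",big(mask(im,(20,180,150),(32,255,255),(320,205,400,290))),.03)
for i,bx in enumerate([(175,250,220,315),(195,305,260,365),(335,290,405,350)]):
    rep(f"blk{i}",big(mask(im,(0,0,40),(180,60,200),bx)),.028)
rep("keeper",big(mask(im,(50,100,60),(75,255,255),(425,240,495,315))),.06)
def up(b,n):
    x0,y0,x1,y1=b; cv2.imwrite(n,cv2.resize(im[y0:y1,x0:x1,::-1],None,fx=5,fy=5,interpolation=cv2.INTER_CUBIC))
up((262,200,402,305),"pics/c_binder.png"); up((170,250,270,365),"pics/c_blk.png")
E
```

```text
tab ((383.65008544921875, 232.95004272460938), (9.17060375213623, 12.649109840393066), 71.56504821777344) ctr [ 0.6005 -0.1819] [ 0.6004 -0.182   0.033 ] [(np.float64(0.0365), np.float64(-71.6)), (np.float64(0.0264), np.float64(-162.1))]
blue ((328.2785949707031, 253.1898193359375), (53.81092834472656, 104.87895965576172), 70.42687225341797) ctr [ 0.544 -0.023] [0.4843 0.0387 0.01  ] [(np.float64(0.3067), np.float64(-70.4)), (np.float64(0.1573), np.float64(-160.9))]
yel ((335.6991271972656, 250.30943298339844), (47.59390640258789, 6.169187545776367), 68.87527465820312) ctr [ 0.5509 -0.0439] [ 0.5515 -0.0437  0.03  ] [(np.float64(0.0178), np.float64(-68.8)), (np.float64(0.1371), np.float64(-159.1))]
blk0 ((195.11538696289062, 282.923095703125), (17.062103271484375, 42.16497039794922), 11.309932708740234) ctr [0.4576 0.3596] [0.4575 0.3597 0.028 ] [(np.float64(0.1205), np.float64(-10.5)), (np.float64(0.0492), np.float64(-101.3))]
blk1 ((226.38235473632812, 335.9705505371094), (15.942343711853027, 43.11832046508789), 47.72631072998047) ctr [0.3065 0.2681] [0.3065 0.2682 0.028 ] [(np.float64(0.1219), np.float64(-47.7)), (np.float64(0.0456), np.float64(-137.3))]
blk2 ((367.70391845703125, 320.1726989746094), (16.596275329589844, 41.985042572021484), 47.862403869628906) ctr [ 0.351 -0.135] [ 0.351  -0.1349  0.028 ] [(np.float64(0.12), np.float64(-48.2)), (np.float64(0.0472), np.float64(-138.0))]
keeper ((459.9741516113281, 280.43963623046875), (51.47212600708008, 33.745758056640625), 66.80140686035156) ctr [ 0.464  -0.3918] [ 0.464  -0.3916  0.06  ] [(np.float64(0.0955), np.float64(-66.9)), (np.float64(0.1435), np.float64(-157.7))]
```

View pics/c_binder.png

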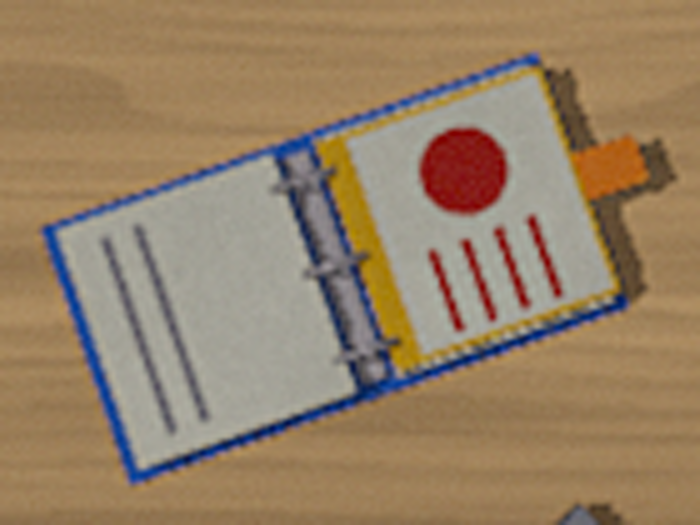

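View pics/c_blk.png

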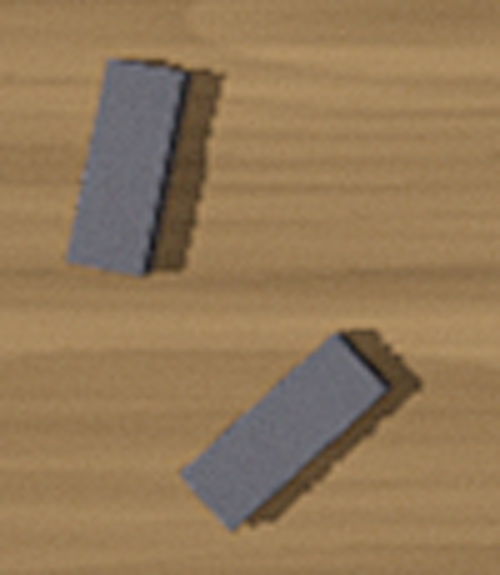

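Crop check: the binder crop shows the red leaf on the right, with its tab in the middle of the outer edge at about (386,232). The block crop shows blk0 at (195,283) as the leftmost block and blk1 at (226,336), so the stone is blk0. Tab and binder measurements agree: origin about (0.544,-0.023), yaw about 19.5°.

```bash
python3 - <<'E'
from h import *
o=get_obs(); M=R.from_rotvec(o['tool_rot']).as_matrix(); print(M.round(3))
print('jaw yaw',np.degrees(np.arctan2(M[1,0],M[0,0])))
a=np.radians(19.5); X=np.array([np.cos(a),np.sin(a),0]);Y=np.array([-np.sin(a),np.cos(a),0]); O=np.array([.544,-.023,0])
for r in(172,175): print(O-Y*r/1e3, O+Y*r/1e3)
print('mid',O+Y*.0815)
# scene-view check: orange tab & ray at z .033
im=cv2.imread("pics/scene0.png")[:,:,::-1].copy()
c=big(mask(im,(5,180,120),(18,255,255),(265,195,295,222))); m=cv2.moments(c); uv=(m['m10']/m['m00'],m['m01']/m['m00']); print(uv,ray("scene",uv,.032),proj("scene",O-Y*.1685+[0,0,.032]))
m_=mask(im,(0,0,30),(180,70,255),(400,280,465,325)); c=big(m_);print(cv2.boundingRect(c)); m=cv2.moments(c); print(m['m10']/m['m00'],m['m01']/m['m00'],proj("scene",[.4575,.3597,.016]))
# planned arc in world
for th in np.radians(np.arange(0,181,15)):
    print(round(np.degrees(th)),(O-Y*.174*np.cos(th)+[0,0,.03+.174*np.sin(th)]).round(4))
E
```

```text
[[ 0.441 -0.897 -0.001]
 [-0.897 -0.441  0.002]
 [-0.002 -0.    -1.   ]]
jaw yaw -63.82541603993666
[ 0.60141478 -0.18513434  0.        ] [0.48658522 0.13913434 0.        ]
[ 0.6024162  -0.18796226  0.        ] [0.4855838  0.14196226 0.        ]
mid [0.51679474 0.05382528 0.        ]
(279.663768115942, 207.32753623188404) [ 0.60247806 -0.18175835  0.032     ] [280.28627986 207.08428277]
(409, 289, 49, 30)
432.3469551282051 303.40024038461536 [431.98852843 302.24142572]
0 [ 0.6021 -0.187   0.03  ]
15 [ 0.6001 -0.1814  0.075 ]
30 [ 0.5943 -0.165   0.117 ]
45 [ 0.5851 -0.139   0.153 ]
60 [ 0.573  -0.105   0.1807]
75 [ 0.559  -0.0655  0.1981]
90 [ 0.544 -0.023  0.204]
105 [0.529  0.0195 0.1981]
120 [0.515  0.059  0.1807]
135 [0.5029 0.093  0.153 ]
150 [0.4937 0.119  0.117 ]
165 [0.4879 0.1354 0.075 ]
180 [0.4859 0.141  0.03  ]
```

Emit:
{"method": "send_rows", "body": {
  "deltas": [
    {"tx": 21.8, "ty": 20.5, "tz": -5, "wz": 5.2},
    {"tx": 21.8, "ty": 20.5, "tz": -5, "wz": 5.2},
    {"tx": 21.8, "ty": 20.5, "tz": -5, "wz": 5.2},
    {"tx": 21.8, "ty": 20.5, "tz": -5, "wz": 5.2},
    {"tx": 21.8, "ty": 20.5, "tz": -5, "wz": 5.2},
    {"tx": 21.8, "ty": 20.5, "tz": -5, "wz": 5.2},
    {"tx": 21.8, "ty": 20.5, "tz": -5, "wz": 5.2},
    {"tx": 21.8, "ty": 20.5, "tz": -5, "wz": 5.2},
    {"tx": 21.8, "ty": 20.5, "tz": -5, "wz": 5.2},
    {"tx": 21.8, "ty": 20.5, "tz": -5, "wz": 5.2},
    {"tx": 21.8, "ty": 20.5, "tz": -5, "wz": 5.2},
    {"tx": 21.8, "ty": 20.5, "tz": -5, "wz": 5.2},
    {"tx": 21.8, "ty": 20.5, "tz": -5, "wz": 5.2},
    {"tx": 21.8, "ty": 20.5, "tz": -5, "wz": 5.2},
    {"tx": 21.8, "ty": 20.5, "tz": -5, "wz": 5.2},
    {"tx": 21.8, "ty": 20.5, "tz": -5, "wz": 5.2},
    {},
    {}
  ],
  "gripper": 0.7,
  "force": 25
}}

```text
schema error: expected keys tx, ty, tz, wx, wy, wz
```

Emit:
{"method": "send_rows", "body": {
  "deltas": [
    {"tx": 21.8, "ty": 20.5, "tz": -5, "wx": 0, "wy": 0, "wz": 5.2},
    {"tx": 21.8, "ty": 20.5, "tz": -5, "wx": 0, "wy": 0, "wz": 5.2},
    {"tx": 21.8, "ty": 20.5, "tz": -5, "wx": 0, "wy": 0, "wz": 5.2},
    {"tx": 21.8, "ty": 20.5, "tz": -5, "wx": 0, "wy": 0, "wz": 5.2},
    {"tx": 21.8, "ty": 20.5, "tz": -5, "wx": 0, "wy": 0, "wz": 5.2},
    {"tx": 21.8, "ty": 20.5, "tz": -5, "wx": 0, "wy": 0, "wz": 5.2},
    {"tx": 21.8, "ty": 20.5, "tz": -5, "wx": 0, "wy": 0, "wz": 5.2},
    {"tx": 21.8, "ty": 20.5, "tz": -5, "wx": 0, "wy": 0, "wz": 5.2},
    {"tx": 21.8, "ty": 20.5, "tz": -5, "wx": 0, "wy": 0, "wz": 5.2},
    {"tx": 21.8, "ty": 20.5, "tz": -5, "wx": 0, "wy": 0, "wz": 5.2},
    {"tx": 21.8, "ty": 20.5, "tz": -5, "wx": 0, "wy": 0, "wz": 5.2},
    {"tx": 21.8, "ty": 20.5, "tz": -5, "wx": 0, "wy": 0, "wz": 5.2},
    {"tx": 21.8, "ty": 20.5, "tz": -5, "wx": 0, "wy": 0, "wz": 5.2},
    {"tx": 21.8, "ty": 20.5, "tz": -5, "wx": 0, "wy": 0, "wz": 5.2},
    {"tx": 21.8, "ty": 20.5, "tz": -5, "wx": 0, "wy": 0, "wz": 5.2},
    {"tx": 21.8, "ty": 20.5, "tz": -5, "wx": 0, "wy": 0, "wz": 5.2},
    {"tx": 0, "ty": 0, "tz": 0, "wx": 0, "wy": 0, "wz": 0},
    {"tx": 0, "ty": 0, "tz": 0, "wx": 0, "wy": 0, "wz": 0}
  ],
  "gripper": 0.7,
  "force": 25
}}

```text
time_s: 1.6
tcp_pos: [0.6028, -0.1867, 0.1752]
tool_rot: [-3.095, -0.532, 0.003]
force: [-0.6, -0.6, -0.5]
gripper_width: 0.0602
```

Emit:
{"method": "send_rows", "body": {
  "deltas": [
    {"tx": 0, "ty": 0, "tz": -22, "wx": 0, "wy": 0, "wz": 0},
    {"tx": 0, "ty": 0, "tz": -22, "wx": 0, "wy": 0, "wz": 0},
    {"tx": 0, "ty": 0, "tz": -22, "wx": 0, "wy": 0, "wz": 0},
    {"tx": 0, "ty": 0, "tz": -22, "wx": 0, "wy": 0, "wz": 0},
    {"tx": 0, "ty": 0, "tz": -22, "wx": 0, "wy": 0, "wz": 0},
    {"tx": 0, "ty": 0, "tz": -22, "wx": 0, "wy": 0, "wz": 0},
    {"tx": 0, "ty": 0, "tz": 0, "wx": 0, "wy": 0, "wz": 0},
    {"tx": 0, "ty": 0, "tz": 0, "wx": 0, "wy": 0, "wz": 0}
  ]
}}

```text
time_s: 2.27
tcp_pos: [0.6008, -0.1887, 0.0435]
tool_rot: [-3.096, -0.526, 0.004]
force: [1.4, -0.1, -0.1]
gripper_width: 0.0596
```

```bash
python3 - <<'E'
from h import *
t=snapshot("top")[150:330,280:460,::-1]; s=snapshot("scene")[120:300,200:380,::-1]
f=lambda a:cv2.resize(a,None,fx=2.2,fy=2.2,interpolation=cv2.INTER_CUBIC)
cv2.imwrite("pics/g1.png",np.hstack([f(t),f(s)]))
E
```

```text
(no output)
```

View pics/g1.png

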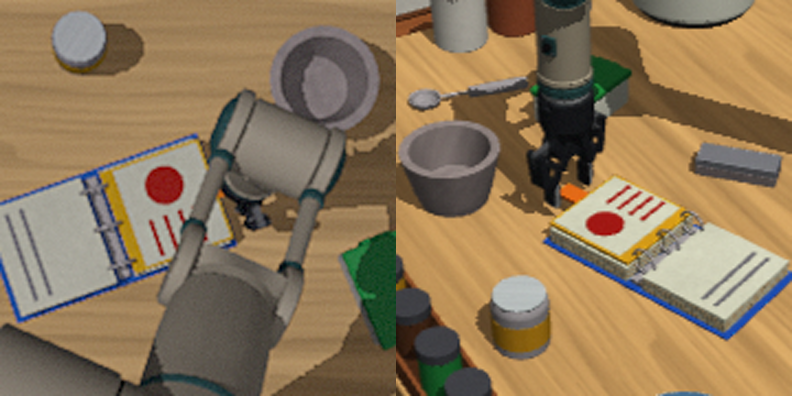

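The fingers straddle the tab: in the picture it shows orange between them at about (573,193). Now I'll close on it.

Emit:
{"method": "send_rows", "body": {
  "deltas": [
    {"tx": 0, "ty": 0, "tz": 0, "wx": 0, "wy": 0, "wz": 0},
    {"tx": 0, "ty": 0, "tz": 0, "wx": 0, "wy": 0, "wz": 0},
    {"tx": 0, "ty": 0, "tz": 0, "wx": 0, "wy": 0, "wz": 0},
    {"tx": 0, "ty": 0, "tz": 0, "wx": 0, "wy": 0, "wz": 0},
    {"tx": 0, "ty": 0, "tz": 0, "wx": 0, "wy": 0, "wz": 0},
    {"tx": 0, "ty": 0, "tz": 0, "wx": 0, "wy": 0, "wz": 0},
    {"tx": 0, "ty": 0, "tz": 0, "wx": 0, "wy": 0, "wz": 0},
    {"tx": 0, "ty": 0, "tz": 0, "wx": 0, "wy": 0, "wz": 0}
  ],
  "gripper": 0,
  "force": 25
}}

```text
time_s: 3.03
tcp_pos: [0.6038, -0.1883, 0.0459]
tool_rot: [3.095, 0.529, 0.005]
force: [1.5, 0.6, 6.6]
gripper_width: 0.0274
```

```bash
python3 - <<'E'
import numpy as np
t=np.radians(np.arange(0,181,7.5));c=.174*np.cos(t);s=.174*np.sin(t)
for i in range(24):
    d=(c[i]-c[i+1])*1e3; print(round(7.5*(i+1),1),round(-.334*d,1),round(.943*d,1),round((s[i+1]-s[i])*1e3,1))
E
```

```text
7.5 -0.5 1.4 22.7
15.0 -1.5 4.2 22.3
22.5 -2.4 6.9 21.6
30.0 -3.4 9.5 20.4
37.5 -4.2 11.9 18.9
45.0 -5.0 14.2 17.1
52.5 -5.7 16.1 15.0
60.0 -6.3 17.8 12.6
67.5 -6.8 19.2 10.1
75.0 -7.2 20.3 7.3
82.5 -7.5 21.1 4.4
90.0 -7.6 21.4 1.5
97.5 -7.6 21.4 -1.5
105.0 -7.5 21.1 -4.4
112.5 -7.2 20.3 -7.3
120.0 -6.8 19.2 -10.1
127.5 -6.3 17.8 -12.6
135.0 -5.7 16.1 -15.0
142.5 -5.0 14.2 -17.1
150.0 -4.2 11.9 -18.9
157.5 -3.4 9.5 -20.4
165.0 -2.4 6.9 -21.6
172.5 -1.5 4.2 -22.3
180.0 -0.5 1.4 -22.7
```

First 30°, each 7.5° step split over two rows.

Emit:
{"method": "send_rows", "body": {
  "deltas": [
    {"tx": -0.2, "ty": 0.5, "tz": 11.4, "wx": 0, "wy": 0, "wz": 0},
    {"tx": -0.3, "ty": 0.9, "tz": 11.3, "wx": 0, "wy": 0, "wz": 0},
    {"tx": -0.7, "ty": 2.0, "tz": 11.2, "wx": 0, "wy": 0, "wz": 0},
    {"tx": -0.8, "ty": 2.2, "tz": 11.1, "wx": 0, "wy": 0, "wz": 0},
    {"tx": -1.2, "ty": 3.4, "tz": 10.8, "wx": 0, "wy": 0, "wz": 0},
    {"tx": -1.2, "ty": 3.5, "tz": 10.8, "wx": 0, "wy": 0, "wz": 0},
    {"tx": -1.7, "ty": 4.7, "tz": 10.2, "wx": 0, "wy": 0, "wz": 0},
    {"tx": -1.7, "ty": 4.8, "tz": 10.2, "wx": 0, "wy": 0, "wz": 0},
    {"tx": 0, "ty": 0, "tz": 0, "wx": 0, "wy": 0, "wz": 0}
  ]
}}

```text
time_s: 3.78
tcp_pos: [0.5951, -0.1639, 0.1336]
tool_rot: [-3.095, -0.529, -0.005]
force: [3.5, 4.2, -2.5]
gripper_width: 0.027
```

```bash
python3 - <<'E'
from h import *
t=snapshot("top")[150:330,280:460,::-1]; s=snapshot("scene")[120:300,200:380,::-1]
f=lambda a:cv2.resize(a,None,fx=2.2,fy=2.2,interpolation=cv2.INTER_CUBIC)
cv2.imwrite("pics/g2.png",np.hstack([f(t),f(s)])); print(get_obs()['force'],get_obs()['moment'])
E
```

```text
[ 4.11045357  3.32628882 -2.52344478] [ 0.42614773 -0.8529466   0.04875374]
```

View pics/g2.png

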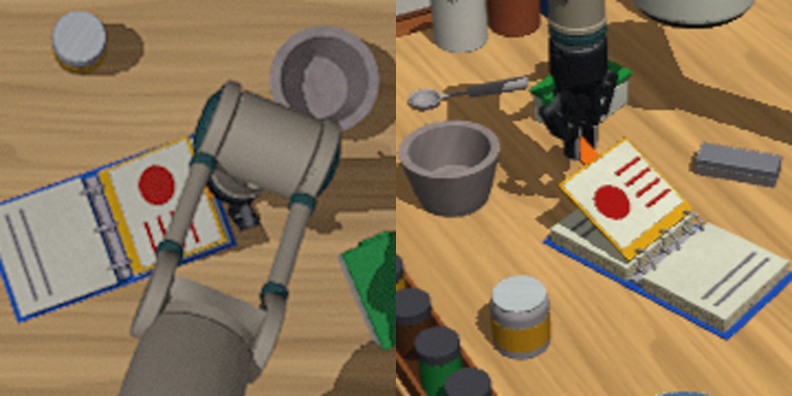

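The leaf is lifted about 30° with the tab held at about (585,150), and forces are small. Continuing to 90°.

Emit:
{"method": "send_rows", "body": {
  "deltas": [
    {"tx": -2.1, "ty": 5.9, "tz": 9.5, "wx": 0, "wy": 0, "wz": 0},
    {"tx": -2.1, "ty": 6.0, "tz": 9.4, "wx": 0, "wy": 0, "wz": 0},
    {"tx": -2.5, "ty": 7.1, "tz": 8.6, "wx": 0, "wy": 0, "wz": 0},
    {"tx": -2.5, "ty": 7.1, "tz": 8.5, "wx": 0, "wy": 0, "wz": 0},
    {"tx": -2.8, "ty": 8.0, "tz": 7.5, "wx": 0, "wy": 0, "wz": 0},
    {"tx": -2.9, "ty": 8.1, "tz": 7.5, "wx": 0, "wy": 0, "wz": 0},
    {"tx": -3.1, "ty": 8.9, "tz": 6.3, "wx": 0, "wy": 0, "wz": 0},
    {"tx": -3.2, "ty": 8.9, "tz": 6.3, "wx": 0, "wy": 0, "wz": 0},
    {"tx": -3.4, "ty": 9.6, "tz": 5.1, "wx": 0, "wy": 0, "wz": 0},
    {"tx": -3.4, "ty": 9.6, "tz": 5.0, "wx": 0, "wy": 0, "wz": 0},
    {"tx": -3.6, "ty": 10.1, "tz": 3.7, "wx": 0, "wy": 0, "wz": 0},
    {"tx": -3.6, "ty": 10.2, "tz": 3.6, "wx": 0, "wy": 0, "wz": 0},
    {"tx": -3.7, "ty": 10.5, "tz": 2.3, "wx": 0, "wy": 0, "wz": 0},
    {"tx": -3.8, "ty": 10.6, "tz": 2.1, "wx": 0, "wy": 0, "wz": 0},
    {"tx": -3.8, "ty": 10.7, "tz": 1.0, "wx": 0, "wy": 0, "wz": 0},
    {"tx": -3.8, "ty": 10.7, "tz": 0.5, "wx": 0, "wy": 0, "wz": 0}
  ]
}}

```text
time_s: 5.22
tcp_pos: [0.5452, -0.0237, 0.22]
tool_rot: [3.095, 0.528, 0.006]
force: [4.6, -1.2, 5.0]
gripper_width: 0.0272
```

```bash
python3 - <<'E'
from h import *
t=snapshot("top")[150:330,280:460,::-1]; s=snapshot("scene")[120:300,200:380,::-1]
f=lambda a:cv2.resize(a,None,fx=2.2,fy=2.2,interpolation=cv2.INTER_CUBIC)
cv2.imwrite("pics/g3.png",np.hstack([f(t),f(s)])); print(get_obs()['force'],get_obs()['moment'])
E
```

```text
[5.10816213 0.75905566 5.27372666] [-0.05311183 -0.83500741 -0.01741164]
```

View pics/g3.png

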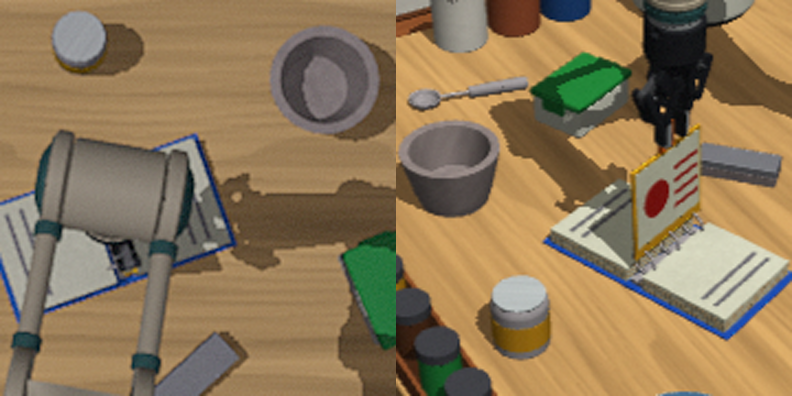

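The leaf stands upright (90°), still held at the tab. Now the second half.

Emit:
{"method": "send_rows", "body": {
  "deltas": [
    {"tx": -3.8, "ty": 10.7, "tz": -0.5, "wx": 0, "wy": 0, "wz": 0},
    {"tx": -3.8, "ty": 10.7, "tz": -1.0, "wx": 0, "wy": 0, "wz": 0},
    {"tx": -3.8, "ty": 10.6, "tz": -2.1, "wx": 0, "wy": 0, "wz": 0},
    {"tx": -3.7, "ty": 10.5, "tz": -2.3, "wx": 0, "wy": 0, "wz": 0},
    {"tx": -3.6, "ty": 10.2, "tz": -3.6, "wx": 0, "wy": 0, "wz": 0},
    {"tx": -3.6, "ty": 10.1, "tz": -3.7, "wx": 0, "wy": 0, "wz": 0},
    {"tx": -3.4, "ty": 9.6, "tz": -5.0, "wx": 0, "wy": 0, "wz": 0},
    {"tx": -3.4, "ty": 9.6, "tz": -5.1, "wx": 0, "wy": 0, "wz": 0},
    {"tx": -3.2, "ty": 8.9, "tz": -6.3, "wx": 0, "wy": 0, "wz": 0},
    {"tx": -3.1, "ty": 8.9, "tz": -6.3, "wx": 0, "wy": 0, "wz": 0},
    {"tx": -2.9, "ty": 8.1, "tz": -7.5, "wx": 0, "wy": 0, "wz": 0},
    {"tx": -2.8, "ty": 8.0, "tz": -7.5, "wx": 0, "wy": 0, "wz": 0},
    {"tx": -2.5, "ty": 7.1, "tz": -8.5, "wx": 0, "wy": 0, "wz": 0},
    {"tx": -2.5, "ty": 7.1, "tz": -8.6, "wx": 0, "wy": 0, "wz": 0},
    {"tx": -2.1, "ty": 6.0, "tz": -9.4, "wx": 0, "wy": 0, "wz": 0},
    {"tx": -2.1, "ty": 5.9, "tz": -9.5, "wx": 0, "wy": 0, "wz": 0}
  ]
}}

```text
time_s: 6.65
tcp_pos: [0.4934, 0.1222, 0.1328]
tool_rot: [-3.09, -0.525, -0.004]
force: [0.3, 12.8, 9.3]
gripper_width: 0.027
```

```bash
python3 - <<'E'
from h import *
t=snapshot("top")[150:330,240:420,::-1]; s=snapshot("scene")[120:300,230:410,::-1]
f=lambda a:cv2.resize(a,None,fx=2.2,fy=2.2,interpolation=cv2.INTER_CUBIC)
cv2.imwrite("pics/g4.png",np.hstack([f(t),f(s)])); print(get_obs()['force'],get_obs()['moment'])
E
```

```text
[ 0.80237243 12.9186897   8.92482929] [ 1.72506889 -0.31286162  0.03420415]
```

View pics/g4.png

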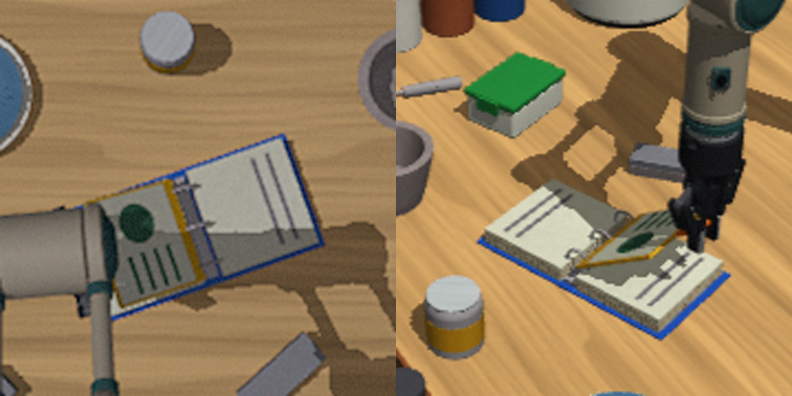

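Green side now at about 150°, with a modest 13 N outward push. I'll finish the arc 2 mm farther out.

Emit:
{"method": "send_rows", "body": {
  "deltas": [
    {"tx": -1.9, "ty": 5.4, "tz": -10.2, "wx": 0, "wy": 0, "wz": 0},
    {"tx": -1.9, "ty": 5.4, "tz": -10.2, "wx": 0, "wy": 0, "wz": 0},
    {"tx": -1.4, "ty": 4.1, "tz": -10.8, "wx": 0, "wy": 0, "wz": 0},
    {"tx": -1.2, "ty": 3.4, "tz": -10.8, "wx": 0, "wy": 0, "wz": 0},
    {"tx": -0.8, "ty": 2.2, "tz": -11.1, "wx": 0, "wy": 0, "wz": 0},
    {"tx": -0.7, "ty": 2.0, "tz": -11.2, "wx": 0, "wy": 0, "wz": 0},
    {"tx": -0.3, "ty": 0.9, "tz": -11.3, "wx": 0, "wy": 0, "wz": 0},
    {"tx": -0.2, "ty": 0.5, "tz": -10, "wx": 0, "wy": 0, "wz": 0},
    {"tx": 0, "ty": 0, "tz": 0, "wx": 0, "wy": 0, "wz": 0}
  ]
}}

```text
time_s: 7.5
tcp_pos: [0.4851, 0.1451, 0.0449]
tool_rot: [-3.092, -0.524, -0.001]
force: [2.3, 12.8, 2.0]
gripper_width: 0.027
```

```bash
python3 - <<'E'
from h import *
t=snapshot("top")[150:330,240:420,::-1]; s=snapshot("scene")[120:300,230:410,::-1]
f=lambda a:cv2.resize(a,None,fx=2.2,fy=2.2,interpolation=cv2.INTER_CUBIC)
cv2.imwrite("pics/g5.png",np.hstack([f(t),f(s)])); print(get_obs()['force'],get_obs()['moment'])
E
```

```text
[ 2.09389644 12.75592302  1.54397101] [ 1.66355414 -0.41878393 -0.0427118 ]
```

View pics/g5.png

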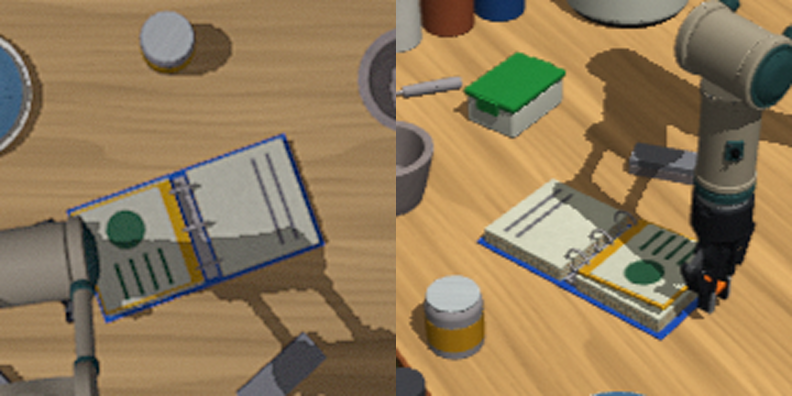

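The leaf looks flat, green face up. I'll release gently to 51 mm and then rise straight up.

Emit:
{"method": "send_rows", "body": {
  "deltas": [
    {"tx": 0, "ty": 0, "tz": 0, "wx": 0, "wy": 0, "wz": 0},
    {"tx": 0, "ty": 0, "tz": 0, "wx": 0, "wy": 0, "wz": 0},
    {"tx": 0, "ty": 0, "tz": 0, "wx": 0, "wy": 0, "wz": 0},
    {"tx": 0, "ty": 0, "tz": 0, "wx": 0, "wy": 0, "wz": 0},
    {"tx": 0, "ty": 0, "tz": 0, "wx": 0, "wy": 0, "wz": 0},
    {"tx": 0, "ty": 0, "tz": 10, "wx": 0, "wy": 0, "wz": 0},
    {"tx": 0, "ty": 0, "tz": 20, "wx": 0, "wy": 0, "wz": 0},
    {"tx": 0, "ty": 0, "tz": 20, "wx": 0, "wy": 0, "wz": 0},
    {"tx": 0, "ty": 0, "tz": 20, "wx": 0, "wy": 0, "wz": 0},
    {"tx": 0, "ty": 0, "tz": 20, "wx": 0, "wy": 0, "wz": 0},
    {"tx": 0, "ty": 0, "tz": 20, "wx": 0, "wy": 0, "wz": 0},
    {"tx": 0, "ty": 0, "tz": 0, "wx": 0, "wy": 0, "wz": 0}
  ],
  "gripper": 0.6
}}

```text
time_s: 8.6
tcp_pos: [0.4877, 0.1419, 0.1594]
tool_rot: [3.097, 0.528, 0.011]
force: [-0.2, 0.6, -0.3]
gripper_width: 0.0509
```

```bash
python3 - <<'E'
from h import *
t=snapshot("top"); s=snapshot("scene")
cv2.imwrite("pics/t6.png",t[:,:,::-1]);cv2.imwrite("pics/s6.png",s[:,:,::-1])
f=lambda a:cv2.resize(a,None,fx=2.2,fy=2.2,interpolation=cv2.INTER_CUBIC)
cv2.imwrite("pics/g6.png",np.hstack([f(t[150:330,160:340,::-1]),f(s[120:330,270:480,::-1][:180,:180])])); 
for n,im in(("top",t),("scene",s)):
    o=mask(im,(5,180,120),(18,255,255),(0,150,640,330) if n=="top" else (300,180,420,280))
    if o.any():
        c=big(o);m=cv2.moments(c);print(n,cv2.boundingRect(c)); 
        if m['m00']: uv=(m['m10']/m['m00'],m['m01']/m['m00']);print(uv,ray(n,uv,.033))
print(proj("scene",[.544-.334*.1685,-.023+.943*.1685,.033]))
# stone
m_=mask(t,(0,0,40),(180,60,200),(175,250,220,315)); c=big(m_); r=cv2.minAreaRect(c); print(r)
print(get_obs()['force'])
E
```

```text
scene (363, 248, 17, 12)
(371.1136363636364, 253.1742424242424) [0.49037004 0.13697007 0.033     ]
[371.64648249 252.62546371]
((195.13461303710938, 282.8269348144531), (17.062103271484375, 41.968849182128906), 11.309932708740234)
[ 0.26145911 -0.09791553 -0.17690391]
```

View pics/g6.png

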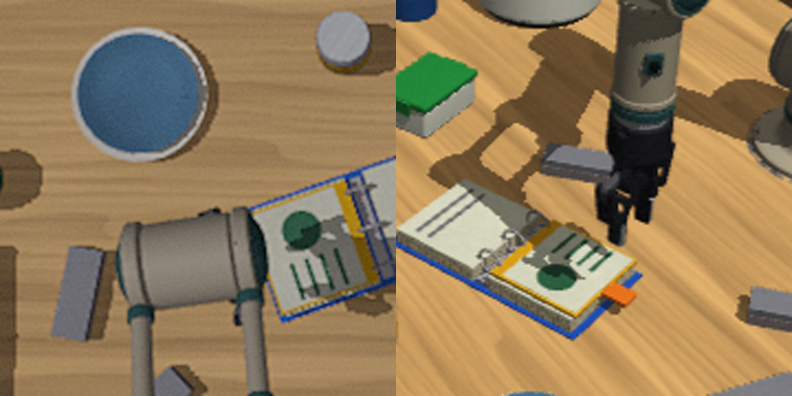

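The leaf lies flat, green face up: tab at scene (371,253), predicted (371.6,252.6). The stone hasn't moved. Next I'll go above it with the jaws at 79.5°.

Emit:
{"method": "send_rows", "body": {
  "deltas": [
    {"tx": -2.5, "ty": 18.2, "tz": 0, "wx": 0, "wy": 0, "wz": 5},
    {"tx": -2.5, "ty": 18.2, "tz": 0, "wx": 0, "wy": 0, "wz": 5},
    {"tx": -2.5, "ty": 18.2, "tz": 0, "wx": 0, "wy": 0, "wz": 5},
    {"tx": -2.5, "ty": 18.2, "tz": 0, "wx": 0, "wy": 0, "wz": 5},
    {"tx": -2.5, "ty": 18.2, "tz": 0, "wx": 0, "wy": 0, "wz": 5},
    {"tx": -2.5, "ty": 18.2, "tz": 0, "wx": 0, "wy": 0, "wz": 5},
    {"tx": -2.5, "ty": 18.2, "tz": 0, "wx": 0, "wy": 0, "wz": 5},
    {"tx": -2.5, "ty": 18.2, "tz": 0, "wx": 0, "wy": 0, "wz": 5},
    {"tx": -2.5, "ty": 18.2, "tz": 0, "wx": 0, "wy": 0, "wz": 5},
    {"tx": -2.5, "ty": 18.2, "tz": 0, "wx": 0, "wy": 0, "wz": 5},
    {"tx": -2.5, "ty": 18.2, "tz": 0, "wx": 0, "wy": 0, "wz": 5},
    {"tx": -2.5, "ty": 18.2, "tz": 0, "wx": 0, "wy": 0, "wz": 5},
    {"tx": 0, "ty": 0, "tz": 0, "wx": 0, "wy": 0, "wz": 0},
    {"tx": 0, "ty": 0, "tz": 0, "wx": 0, "wy": 0, "wz": 0}
  ],
  "gripper": 0.9
}}

```text
time_s: 9.87
tcp_pos: [0.4546, 0.3601, 0.1539]
tool_rot: [-2.417, -2.006, 0.006]
force: [0.0, -1.3, -0.1]
gripper_width: 0.0768
```

```bash
python3 - <<'E'
from h import *
s=snapshot("scene")[200:380,350:550,::-1]; t=snapshot("top")[150:330,160:340,::-1]
f=lambda a:cv2.resize(a,None,fx=2,fy=2,interpolation=cv2.INTER_CUBIC)
cv2.imwrite("pics/g7.png",np.hstack([f(t),f(s)]))
o=get_obs();M=R.from_rotvec(o['tool_rot']).as_matrix();print(o['tcp_pos'],np.degrees(np.arctan2(M[1,0],M[0,0])),o['joints'])
E
```

```text
[0.45499089 0.35913293 0.15451645] 79.30803801605417 [ 5.48515423e-01  3.57470772e-01  1.64958161e+00 -6.29145681e-04
  1.13739940e+00 -8.35403900e-01]
```

View pics/g7.png

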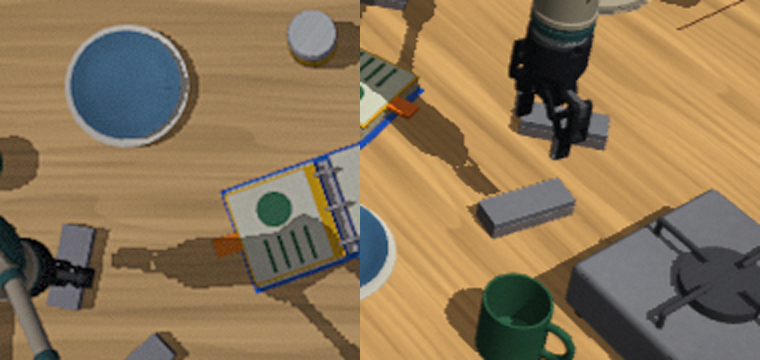

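```bash
python3 - <<'E'
from h import *
for z in(.0,.028,.13,.154): print(z,proj("scene",[.455,.360,z]),proj("top",[.455,.360,z]))
E
```

```text
0.0 [431.95721898 306.19534452] [197.34529099 283.762401  ]
0.028 [433.4337991  298.71268503] [194.97160516 283.76315704]
0.13 [439.12000625 269.89748491] [185.51457423 283.76616916]
0.154 [440.53279543 262.7380899 ] [183.08379824 283.76694338]
```

Projection agrees with the view (fingertips expected at scene (439,270)). Descending.

Emit:
{"method": "send_rows", "body": {
  "deltas": [
    {"tx": 1, "ty": 0.5, "tz": -20, "wx": 0, "wy": 0, "wz": 0},
    {"tx": 1, "ty": 0.5, "tz": -20, "wx": 0, "wy": 0, "wz": 0},
    {"tx": 0, "ty": 0, "tz": -20, "wx": 0, "wy": 0, "wz": 0},
    {"tx": 0, "ty": 0, "tz": -20, "wx": 0, "wy": 0, "wz": 0},
    {"tx": 0, "ty": 0, "tz": -18, "wx": 0, "wy": 0, "wz": 0},
    {"tx": 0, "ty": 0, "tz": -14, "wx": 0, "wy": 0, "wz": 0},
    {"tx": 0, "ty": 0, "tz": -10, "wx": 0, "wy": 0, "wz": 0},
    {"tx": 0, "ty": 0, "tz": 0, "wx": 0, "wy": 0, "wz": 0},
    {"tx": 0, "ty": 0, "tz": 0, "wx": 0, "wy": 0, "wz": 0}
  ]
}}

```text
time_s: 10.72
tcp_pos: [0.4576, 0.3605, 0.0335]
tool_rot: [-2.419, -2.005, 0.002]
force: [-0.2, 0.3, -0.2]
gripper_width: 0.0766
```

```bash
python3 - <<'E'
from h import *
s=snapshot("scene")[200:380,350:550,::-1]; t=snapshot("top")[150:330,130:310,::-1]
f=lambda a:cv2.resize(a,None,fx=2,fy=2,interpolation=cv2.INTER_CUBIC)
cv2.imwrite("pics/g8.png",np.hstack([f(t),f(s)]))
E
```

```text
(no output)
```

View pics/g8.png

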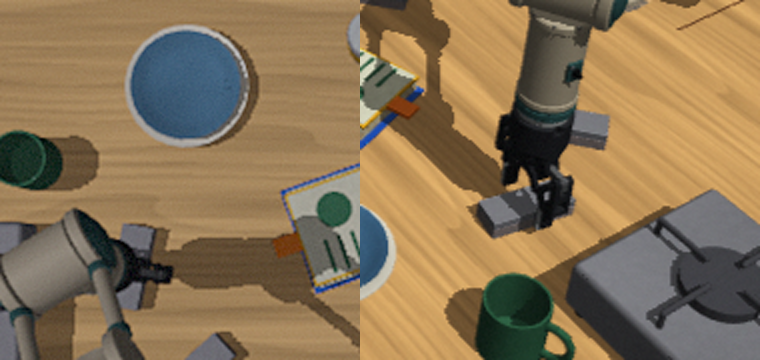

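The jaws straddle the stone. I'll close at 45 N.

Emit:
{"method": "send_rows", "body": {
  "deltas": [
    {"tx": 0, "ty": 0, "tz": -2, "wx": 0, "wy": 0, "wz": 0},
    {"tx": 0, "ty": 0, "tz": 0, "wx": 0, "wy": 0, "wz": 0},
    {"tx": 0, "ty": 0, "tz": 0, "wx": 0, "wy": 0, "wz": 0},
    {"tx": 0, "ty": 0, "tz": 0, "wx": 0, "wy": 0, "wz": 0},
    {"tx": 0, "ty": 0, "tz": 0, "wx": 0, "wy": 0, "wz": 0},
    {"tx": 0, "ty": 0, "tz": 0, "wx": 0, "wy": 0, "wz": 0},
    {"tx": 0, "ty": 0, "tz": 0, "wx": 0, "wy": 0, "wz": 0},
    {"tx": 0, "ty": 0, "tz": 0, "wx": 0, "wy": 0, "wz": 0}
  ],
  "gripper": 0,
  "force": 45
}}

```text
time_s: 11.48
tcp_pos: [0.4582, 0.3618, 0.0327]
tool_rot: [2.418, 2.006, 0.003]
force: [-1.2, 0.2, 5.1]
gripper_width: 0.0442
```

Emit:
{"method": "send_rows", "body": {
  "deltas": [
    {"tx": 0, "ty": 0, "tz": 8, "wx": 0, "wy": 0, "wz": 0},
    {"tx": 0, "ty": 0, "tz": 12, "wx": 0, "wy": 0, "wz": 0},
    {"tx": 0, "ty": 0, "tz": 20, "wx": 0, "wy": 0, "wz": 0},
    {"tx": 0, "ty": 0, "tz": 20, "wx": 0, "wy": 0, "wz": 0},
    {"tx": 0, "ty": 0, "tz": 20, "wx": 0, "wy": 0, "wz": 0},
    {"tx": 0, "ty": 0, "tz": 20, "wx": 0, "wy": 0, "wz": 0},
    {"tx": 0, "ty": 0, "tz": 15, "wx": 0, "wy": 0, "wz": 0},
    {"tx": 0, "ty": 0, "tz": 0, "wx": 0, "wy": 0, "wz": 0},
    {"tx": 0, "ty": 0, "tz": 0, "wx": 0, "wy": 0, "wz": 0}
  ]
}}

```text
time_s: 12.23
tcp_pos: [0.4574, 0.361, 0.1467]
tool_rot: [2.417, 2.006, 0.0]
force: [-0.4, 0.2, -4.2]
gripper_width: 0.0441
```

```bash
python3 - <<'E'
from h import *
s=snapshot("scene")[150:330,350:550,::-1]; t=snapshot("top")[150:330,130:310,::-1]
f=lambda a:cv2.resize(a,None,fx=2,fy=2,interpolation=cv2.INTER_CUBIC)
cv2.imwrite("pics/g9.png",np.hstack([f(t),f(s)]))
o=get_obs();print(o['tcp_pos'],o['force'],o['gripper_width'])
E
```

```text
[0.45641099 0.36046114 0.14510307] [ 0.09564562  0.28690925 -4.2248346 ] 0.044003114999077046
```

View pics/g9.png

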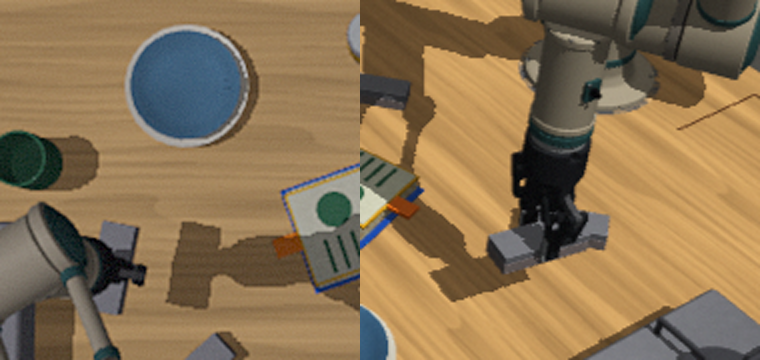

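The stone is held level (44 mm, 4.2 N). Carrying it over the leaf's middle.

Emit:
{"method": "send_rows", "body": {
  "deltas": [
    {"tx": 3.8, "ty": -19.2, "tz": 0, "wx": 0, "wy": 0, "wz": 1.9},
    {"tx": 3.8, "ty": -19.2, "tz": 0, "wx": 0, "wy": 0, "wz": 1.9},
    {"tx": 3.8, "ty": -19.2, "tz": 0, "wx": 0, "wy": 0, "wz": 1.9},
    {"tx": 3.8, "ty": -19.2, "tz": 0, "wx": 0, "wy": 0, "wz": 1.9},
    {"tx": 3.8, "ty": -19.2, "tz": 0, "wx": 0, "wy": 0, "wz": 1.9},
    {"tx": 3.8, "ty": -19.2, "tz": 0, "wx": 0, "wy": 0, "wz": 1.9},
    {"tx": 3.8, "ty": -19.2, "tz": 0, "wx": 0, "wy": 0, "wz": 1.9},
    {"tx": 3.8, "ty": -19.2, "tz": 0, "wx": 0, "wy": 0, "wz": 1.9},
    {"tx": 3.8, "ty": -19.2, "tz": 0, "wx": 0, "wy": 0, "wz": 1.9},
    {"tx": 3.8, "ty": -19.2, "tz": 0, "wx": 0, "wy": 0, "wz": 1.9},
    {"tx": 3.8, "ty": -19.2, "tz": 0, "wx": 0, "wy": 0, "wz": 1.9},
    {"tx": 3.8, "ty": -19.2, "tz": 0, "wx": 0, "wy": 0, "wz": 1.9},
    {"tx": 3.8, "ty": -19.2, "tz": 0, "wx": 0, "wy": 0, "wz": 1.9},
    {"tx": 3.8, "ty": -19.2, "tz": 0, "wx": 0, "wy": 0, "wz": 1.9},
    {"tx": 3.8, "ty": -19.2, "tz": 0, "wx": 0, "wy": 0, "wz": 1.9},
    {"tx": 3.8, "ty": -19.2, "tz": 0, "wx": 0, "wy": 0, "wz": 1.9},
    {"tx": 0, "ty": 0, "tz": 0, "wx": 0, "wy": 0, "wz": 0},
    {"tx": 0, "ty": 0, "tz": 0, "wx": 0, "wy": 0, "wz": 0}
  ]
}}

```text
time_s: 13.83
tcp_pos: [0.5176, 0.0533, 0.1452]
tool_rot: [-1.809, -2.565, 0.002]
force: [-0.3, 0.3, -3.7]
gripper_width: 0.0439
```

```bash
python3 - <<'E'
from h import *
s=snapshot("scene")[120:300,230:430,::-1]; t=snapshot("top")[150:330,230:410,::-1]
f=lambda a:cv2.resize(a,None,fx=2,fy=2,interpolation=cv2.INTER_CUBIC)
cv2.imwrite("pics/g10.png",np.hstack([f(t),f(s)]))
o=get_obs();print(o['tcp_pos'],o['force'],o['gripper_width'])
E
```

```text
[0.51746207 0.05444679 0.14564406] [ 0.42014251  0.53902639 -4.10881292] 0.04427456276453884
```

View pics/g10.png

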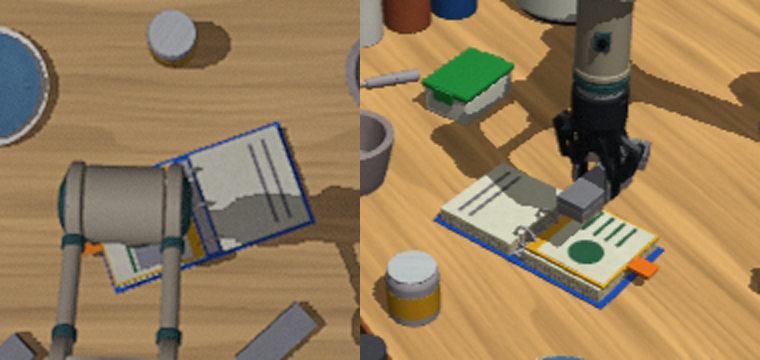

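The stone is over the leaf and level. Descending to a few mm above it.

Emit:
{"method": "send_rows", "body": {
  "deltas": [
    {"tx": 0, "ty": 0, "tz": -12, "wx": 0, "wy": 0, "wz": 0},
    {"tx": 0, "ty": 0, "tz": -15, "wx": 0, "wy": 0, "wz": 0},
    {"tx": 0, "ty": 0, "tz": -15, "wx": 0, "wy": 0, "wz": 0},
    {"tx": 0, "ty": 0, "tz": -12, "wx": 0, "wy": 0, "wz": 0},
    {"tx": 0, "ty": 0, "tz": -10, "wx": 0, "wy": 0, "wz": 0},
    {"tx": 0, "ty": 0, "tz": -6, "wx": 0, "wy": 0, "wz": 0},
    {"tx": 0, "ty": 0, "tz": -4, "wx": 0, "wy": 0, "wz": 0},
    {"tx": 0, "ty": 0, "tz": -2, "wx": 0, "wy": 0, "wz": 0},
    {"tx": 0, "ty": 0, "tz": 0, "wx": 0, "wy": 0, "wz": 0},
    {"tx": 0, "ty": 0, "tz": 0, "wx": 0, "wy": 0, "wz": 0}
  ]
}}

```text
time_s: 14.77
tcp_pos: [0.5189, 0.0541, 0.0711]
tool_rot: [1.807, 2.569, 0.001]
force: [0.7, 0.2, -3.6]
gripper_width: 0.0441
```

```bash
python3 - <<'E'
from h import *
s=snapshot("scene")[120:300,230:430,::-1]
cv2.imwrite("pics/g11.png",cv2.resize(s,None,fx=3,fy=3,interpolation=cv2.INTER_CUBIC))
o=get_obs();print(o['tcp_pos'],o['force'],o['gripper_width'])
E
```

```text
[0.51892252 0.05403474 0.07126688] [ 0.70927143  0.85092666 -3.90310374] 0.044067141609219505
```

View pics/g11.png

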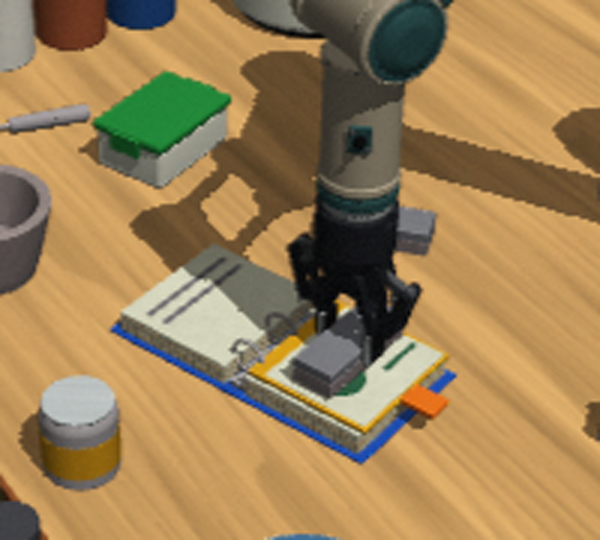

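Just above the leaf and well placed. Now 1 mm steps, watching the force.

Emit:
{"method": "send_rows", "body": {
  "deltas": [
    {"tx": 0, "ty": 0, "tz": -1, "wx": 0, "wy": 0, "wz": 0},
    {"tx": 0, "ty": 0, "tz": -1, "wx": 0, "wy": 0, "wz": 0},
    {"tx": 0, "ty": 0, "tz": -1, "wx": 0, "wy": 0, "wz": 0},
    {"tx": 0, "ty": 0, "tz": -1, "wx": 0, "wy": 0, "wz": 0},
    {"tx": 0, "ty": 0, "tz": 0, "wx": 0, "wy": 0, "wz": 0},
    {"tx": 0, "ty": 0, "tz": 0, "wx": 0, "wy": 0, "wz": 0}
  ]
}}

```text
time_s: 15.32
tcp_pos: [0.5183, 0.054, 0.0666]
tool_rot: [-1.807, -2.57, 0.0]
force: [0.4, 0.8, -3.1]
gripper_width: 0.0437
```

Emit:
{"method": "send_rows", "body": {
  "deltas": [
    {"tx": 0, "ty": 0, "tz": -0.5, "wx": 0, "wy": 0, "wz": 0},
    {"tx": 0, "ty": 0, "tz": -0.5, "wx": 0, "wy": 0, "wz": 0},
    {"tx": 0, "ty": 0, "tz": 0, "wx": 0, "wy": 0, "wz": 0}
  ]
}}

```text
time_s: 15.57
tcp_pos: [0.5184, 0.054, 0.0656]
tool_rot: [-1.807, -2.57, 0.0]
force: [-0.2, -0.3, -4.3]
gripper_width: 0.0441
```

Emit:
{"method": "send_rows", "body": {
  "deltas": [
    {"tx": 0, "ty": 0, "tz": -0.5, "wx": 0, "wy": 0, "wz": 0},
    {"tx": 0, "ty": 0, "tz": -0.5, "wx": 0, "wy": 0, "wz": 0},
    {"tx": 0, "ty": 0, "tz": 0, "wx": 0, "wy": 0, "wz": 0}
  ]
}}

```text
time_s: 15.82
tcp_pos: [0.5185, 0.054, 0.0651]
tool_rot: [1.807, 2.57, 0.0]
force: [-0.7, 0.2, 0.6]
gripper_width: 0.0446
```

Emit:
{"method": "send_rows", "body": {
  "deltas": [
    {"tx": 0, "ty": 0, "tz": -0.5, "wx": 0, "wy": 0, "wz": 0},
    {"tx": 0, "ty": 0, "tz": 0, "wx": 0, "wy": 0, "wz": 0},
    {"tx": 0, "ty": 0, "tz": 0, "wx": 0, "wy": 0, "wz": 0}
  ]
}}

```text
time_s: 16.07
tcp_pos: [0.5185, 0.054, 0.0651]
tool_rot: [1.807, 2.57, 0.001]
force: [-3.4, 0.8, 5.5]
gripper_width: 0.0443
```

Contact, lightly loaded. I'll open, then rise.

Emit:
{"method": "send_rows", "body": {
  "deltas": [
    {"tx": 0, "ty": 0, "tz": 0, "wx": 0, "wy": 0, "wz": 0},
    {"tx": 0, "ty": 0, "tz": 0, "wx": 0, "wy": 0, "wz": 0},
    {"tx": 0, "ty": 0, "tz": 0, "wx": 0, "wy": 0, "wz": 0},
    {"tx": 0, "ty": 0, "tz": 0, "wx": 0, "wy": 0, "wz": 0},
    {"tx": 0, "ty": 0, "tz": 0, "wx": 0, "wy": 0, "wz": 0},
    {"tx": 0, "ty": 0, "tz": 0, "wx": 0, "wy": 0, "wz": 0},
    {"tx": 0, "ty": 0, "tz": 5, "wx": 0, "wy": 0, "wz": 0},
    {"tx": 0, "ty": 0, "tz": 10, "wx": 0, "wy": 0, "wz": 0},
    {"tx": 0, "ty": 0, "tz": 20, "wx": 0, "wy": 0, "wz": 0},
    {"tx": 0, "ty": 0, "tz": 20, "wx": 0, "wy": 0, "wz": 0},
    {"tx": 0, "ty": 0, "tz": 20, "wx": 0, "wy": 0, "wz": 0},
    {"tx": 0, "ty": 0, "tz": 20, "wx": 0, "wy": 0, "wz": 0},
    {"tx": -15, "ty": 0, "tz": 20, "wx": 0, "wy": 0, "wz": 0},
    {"tx": -20, "ty": 0, "tz": 10, "wx": 0, "wy": 0, "wz": 0},
    {"tx": -20, "ty": 0, "tz": 0, "wx": 0, "wy": 0, "wz": 0},
    {"tx": -20, "ty": 0, "tz": 0, "wx": 0, "wy": 0, "wz": 0},
    {"tx": -20, "ty": 0, "tz": 0, "wx": 0, "wy": 0, "wz": 0},
    {"tx": -20, "ty": 0, "tz": 0, "wx": 0, "wy": 0, "wz": 0},
    {"tx": -20, "ty": 0, "tz": 0, "wx": 0, "wy": 0, "wz": 0}
  ],
  "gripper": 0.75
}}

```text
time_s: 17.65
tcp_pos: [0.3825, 0.054, 0.1901]
tool_rot: [1.806, 2.569, 0.001]
force: [0.6, -0.9, 0.7]
gripper_width: 0.0639
```

Emit:
{"method": "send_rows", "body": {
  "deltas": [
    {"tx": -15, "ty": 0, "tz": 0, "wx": 0, "wy": 0, "wz": 0},
    {"tx": 0, "ty": 0, "tz": 0, "wx": 0, "wy": 0, "wz": 0},
    {"tx": 0, "ty": 0, "tz": 0, "wx": 0, "wy": 0, "wz": 0}
  ]
}}

```text
time_s: 17.9
tcp_pos: [0.3688, 0.054, 0.19]
tool_rot: [1.806, 2.568, 0.002]
force: [0.4, -0.4, 0.4]
gripper_width: 0.0641
```

```bash
python3 - <<'E'
from h import *
t=snapshot("top"); s=snapshot("scene")
f=lambda a:cv2.resize(a,None,fx=2,fy=2,interpolation=cv2.INTER_CUBIC)
cv2.imwrite("pics/g12.png",np.hstack([f(t[150:330,220:400,::-1]),f(s[120:300,230:430,::-1])])); cv2.imwrite("pics/t12.png",t[:,:,::-1])
print(get_obs()['force'],get_obs()['tcp_pos'])
t0=cv2.imread("pics/top0.png")[:,:,::-1].copy()
for n,lo,hi,bx in [("keeper",(50,100,60),(75,255,255),(425,240,495,315)),("plate",(95,80,40),(120,255,255),(185,155,262,225))]:
    for im in(t0,t): print(n,cv2.minAreaRect(big(mask(im,lo,hi,bx)))[0])
print(proj("top",[.5168,.0538,.0605]),proj("scene",[.5168,.0538,.0605]))
E
```

```text
[0.8118659  0.55399022 0.75602475] [0.37005332 0.05392435 0.18986266]
keeper (459.9741516113281, 280.43963623046875)
keeper (459.9741516113281, 280.43963623046875)
plate (222.5, 192.0)
plate (222.5, 192.0)
[301.23888351 261.68088417] [346.83790241 232.59355953]
```

View pics/g12.png

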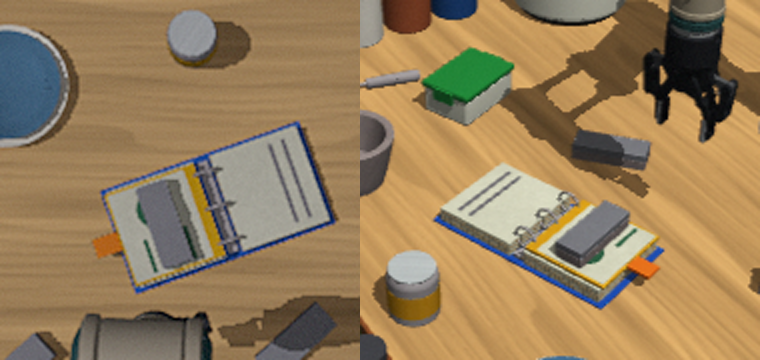

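View pics/t12.png

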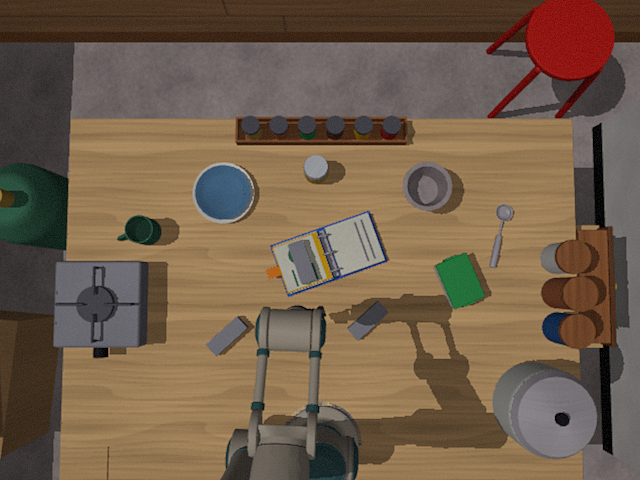

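The stone lies flat on the middle of the leaf: top (304,262), expected (301,262). The leaf is turned, the bystanders haven't moved and the gripper is clear.

```bash
python3 -c "
from cell import *
print(hand_in())"
```

```text
the job is handed in; nothing more can be done
None
```

I turned the leaf over the rings by its orange tab, and it now lies flat on the +y side with the green face up. I then set the leftmost grey stone on the middle of the leaf and handed the job in at about 18 s of robot time; `hand_in()` gives no verdict.

- **Leaf:** after release, the tab was within about 1 px of its predicted turned position in the scene view.
- **Stone:** in the last pictures it sat flat on the leaf, with its top within about 3 px (under 10 mm) of the leaf's middle. The force swing when it was set down was about 10 N.
- **Bystanders:** the food keeper and plates measured the same before and after. The mortar, spoon, mug and tin I only compared by eye, and they looked unmoved.
- **Gripper:** it ended clear of everything, with about 1 N on the force sensor.
- **Off plan:** during the second half of the turn the leaf pushed the tool outward with about 13 N. I moved the path 2 mm farther out, but the push stayed until I released the tab.

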